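Back off the knurled clamp ring of a brick cradle by counted turns

ROBOT

A 6-joint arm with a two-finger parallel gripper is mounted at the origin on the work surface; the furniture and walls round the work are solid. World frame = base frame: x ahead of the robot, y to its left, z up, the work surface at z = 0. Lengths are in m, angles in rad, forces in N, time in s.
With the tool pointing down it reaches from about 0.35 to 0.975 m from the base axis. Payload 4.9 kg.
Tool frame: the origin (TCP) lies midway between the tips of the shut fingers; the grasp point (between the pads) lies 19 mm behind it; z points along the fingers, y is the line along which they close (so a half turn about z gives the same grasp; the last joint's range is limited). The gripper opens to 85 mm and grips with 20 to 120 N. Pads are 22 mm wide; open, the fingers measure 114 mm over their backs; the gripper's body (76 mm by 85 mm) begins 54 mm behind the grasp point. The pads swing forward as they close: fully open they stand 13 mm farther back than shut.
Start: joints at [-1.346, 0.053, 1.613, -0, 1.476, -0.119], TCP at [0.211, -0.588, 0.231] pointing down, gripper open.
Joint ranges: [-3.01, 3.01], [-1.01, 2.22], [0.06, 2.58], [-1.02, 4.17], [0.09, 2.62], [-3.14, 3.14]. Speed limits (rad/s): [2.57, 2.57, 3.14, 3.14, 3.14, 3.14].

INTERFACE

Orientations are given as a rotation vector (axis times angle).
In Python, from station import ctrl gives the robot as it stands.
- The arm moves only by the shell command python3 -m handwheel 'ROWS' [FORCE]. ROWS is JSON, a list of rows, each an object with "gripper": the gripper command: -1 is fully open, 1 is shut, values between are in proportion; "offset": the shift along the tool's x, y, z in mm, a list of three; "rotation": the turn, a rotation vector about the tool's x, y, z in rad, a list of three. A call has exactly 8 rows; each row is the pose to reach, as a shift and turn from the pose commanded when the call began, along the tool's axes at that moment; what a row does not reach only later rows make up. A row lasts 1/8 s, in which the tool goes at most 62.5 mm and 10.7 degrees, less where a joint would pass 70% of its speed; a pose out of reach is approached as far as the arm can. A call with a gripper value outside its range is refused whole. The fingers move at their own pace and stop on an object; FORCE is the grip in N (left out, the last holds). Time passes only in rows, so rows that repeat a pose let the fingers close, or fill a call up. It gives the time, the measured TCP pose, the force, the opening and the grip force at its end, in the units of the state.
- ctrl.get_obs(): the state, without advancing time (a new reading comes with each control period).
- ctrl.get_image(name): name is "side" or "top" or "wrist"; returns a dict with "image" (384x512x3 uint8, red, green, blue), "fovy" (degrees; the focal length in pixels is half the picture's height over the tangent of half this angle, whatever the lens; pixels are square), "cx", "cy" (the principal point, pixels), "k1" (the pictures are not rectified: a ray, as slopes to the right and down, at radius r is drawn at 1 + k1 r^2 times it, then the intrinsics apply), "xyz" and "attitude" of the camera in the world. Camera axes: x right, y up, looking along -z (the intrinsics and any distortion apply to the point x, -y, -z); pixel columns grow to the right and rows downward; lengths in m; the calibration is good to about 2 mm. A picture is of the moment at which its call begins. There is no depth.
- ctrl.finish_job(): hands the job in; it is judged then, once.
The state is a dict: "t": time; "q": joint angles; "dq": joint speeds; "effort": joint torques, N m; "tool_pos": TCP position; "tool_rot": TCP orientation; "contact_force": force on the tool from outside, world axes, zero at the start; "wrist_torque": the same for the moment, N m; "opening": finger opening in m; "grip_force": force on a finger pad.
Only numpy, scipy, OpenCV 4.12 (cv2) and the standard library are available. Lean on these libraries where they do the work, as an engineer would, in place of code of your own. Each camera call takes 0.05 s, during which the arm holds its last target. There are 200 camera calls.

TASK

A brick is held in the bench cradle by a screw clamp. With a fingertip on its knurled rim, roll the big ring anticlockwise (seen from above): first until the ridge on its top points at the index ridge on the bridge, then exactly two full turns more, and leave it there with the two ridges in line again. Grasp and lift nothing, and leave the brick and the things around the cradle where they lie.

Things in the scene. Friction and masses are not known exactly. Their poses are not given: they have to be found in the camera images.
- ring (a joint): Turn of the knurled ring about its upright axis, rad: 0 when its top ridge points at the index ridge, growing anticlockwise seen from above, 6.283 a turn without wrapping; starts between -2.4 and -0.4, can go from -3 to 19. Stiff: about 0.12 N m (2.5 N at the rim); stays where it is left. A fingertip pressed lightly inward on the rim and travelling round it drags it along.
- axis (a point): Middle of the ring: on its axis, half-way up, 140 mm above the bench. The ring is a solid steel disc 97 mm in diameter over its knurls (36 upright ribs standing 2.5 mm out of a body of 46 mm radius), 30 mm tall, underside 125 mm above the bench; its height never changes. This frame is fixed to the cradle: z up, -x points to the index ridge.
- index (a point): Middle of the fixed index ridge, a steel bar 34 mm long, 6 wide, 3 high, lying radially on top of the dark steel bridge 61 to 95 mm out from the ring's axis, on one side only (the side towards the robot). Its top is 116 mm above the bench, 9 mm below the ring's underside, so a finger can go all round the ring above it.
- ridge (a point): Point near the outer end of the ridge on the ring's top face, 40 mm from the axis, 158 mm above the bench. The ridge is a dark steel bar, 28 mm long radially, 6 wide, 3 high, on one side only; it turns with the ring. In the ring's middle a 17 mm screw spindle stands 10 to 25 mm out of the top; it does not turn but rises 4 mm a turn.
- cradle: The cradle, screwed to the bench: a wooden base 220 x 200 x 18 mm, and over its middle a dark steel bridge 204 x 44 mm (long way along x) on two posts, top 113 mm above the bench. Origin at the middle of the base's underside, under the ring's axis; -x axis points towards the index ridge.
- brick: The red brick held in the cradle under the bridge, 102 x 192 x 56 mm, long way along y, loose. Origin at the middle of its underside. Not to be moved.
- wedge: Loose wooden wedge, 36 x 130 x 28 mm, lying on the bench beside the cradle. Origin at the middle of its underside. Bystander.
- tin: Loose galvanised tin, 72 mm in diameter, 80 mm tall, standing on the bench on the other side of the cradle. Origin at the middle of its underside. Bystander.
- brush: Loose brush with a wooden handle, 36 x 198 x 15 mm, lying on the bench between cradle and robot. Origin at the middle of its underside. Bystander.

How it is judged:
On the way, in this order (a step that is already met when the one before it is completed fails the run):
1. the ring is rolled anticlockwise until its ridge comes to the index ridge (value of joint ring above -0.1 rad), for 0.1 s.
2. one full turn further (value of joint ring above 6.18 rad), for 0.1 s.
At the end, for the whole second after the job is handed in: The ring is at rest two full turns anticlockwise past the first alignment with the index (joint value 12.566), within 0.30 rad (17 degrees) either way, and the brick is within 12 mm of where it lay, and wedge, tin and brush within 15 mm of where they lay (value of joint ring between 12.266 and 12.866 rad and velocity of joint ring between -0.05 and 0.05 rad/s and distance of brick from where it was at the start of the episode below 0.012 m and distance of each of wedge, tin, brush from where it was at the start of the episode below 0.015 m); the robot touches nothing.
It fails at once if the brick is lifted or shifted by more than 12 mm (distance of brick from where it was at the start of the episode above 0.012 m).
It fails at once if a bystander is lifted or shifted by more than 15 mm (distance of any of wedge, tin, brush from where it was at the start of the episode above 0.015 m).
It also fails if it takes over 72 s, if anything falls off the work surface, if the arm or the gripper's body presses on something with over 40 N, if the wrist force passes 120 N, or if a joint passes its speed limit or range.

## Working session

There is one attempt and no reset: what is moved stays moved. The work goes in short steps, Python scripts to look and compute and a shell command to move; the robot and the scene stay as the last step left them, time stands still between calls to the robot, and variables do not carry over. Pictures are saved under pics/ and viewed, at most 13 in all, crops included, and the job is handed in when it is done.

```bash
ls; mkdir -p pics
python3 - <<'E'
from station import ctrl
import cv2
o=ctrl.get_obs();print(o)
for n in("side","top"):
    d=ctrl.get_image(n);cv2.imwrite(f"pics/{n}0.png",d["image"][:,:,::-1])
    print(n,{k:v for k,v in d.items() if k!="image"})
E
```

```text
pics
{'t': 0.0, 'q': array([-1.34600131e+00,  5.33572339e-02,  1.61428927e+00,  1.20343751e-05,
        1.47598299e+00, -1.19028126e-01]), 'dq': array([1.14441523e-03, 2.61733307e-03, 9.37913000e-06, 2.47162303e-03,
       3.19871078e-04, 7.85592469e-04]), 'effort': array([-1.13428880e-03, -3.93684483e+01, -3.70177174e+01, -2.29999287e-04,
        7.09614629e-03,  7.34543903e-06]), 'tool_pos': array([ 0.21052933, -0.58782048,  0.2300656 ]), 'tool_rot': array([-3.09327988e+00, -5.37070015e-01,  1.50231850e-04]), 'contact_force': array([-0.27353701,  0.45808102, -0.41353277]), 'wrist_torque': array([0.00398927, 0.00822653, 0.01110924]), 'grip_force': 0.0, 'opening': 0.08503879253335016}
side {'fovy': 57.91541970058461, 'cx': 252.5631247099826, 'cy': 189.80954144717515, 'k1': -0.0849836118454946, 'xyz': array([0.56448633, 0.77559384, 0.59535862]), 'attitude': array([-0.01728623,  1.46271823,  2.77119173])}
top {'fovy': 53.08058778625072, 'cx': 262.3362915516604, 'cy': 197.64333380307713, 'k1': -0.06824449744147822, 'xyz': array([0.48037601, 0.07843395, 1.08001017]), 'attitude': array([ 0.06430143, -0.05690764, -1.55908563])}
```

View pics/top0.png

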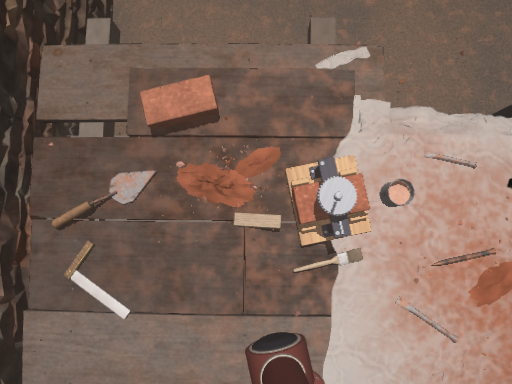

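View pics/side0.png

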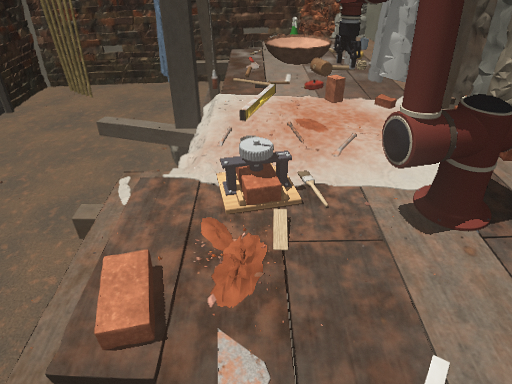

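The top view shows the ring at about (338,196), the index side at about (341,229), the brush below it, the wedge to the left and the tin to the right. I'll enlarge that part.

```bash
python3 - <<'E'
import cv2
a=cv2.imread("pics/top0.png")[145:275,275:425]
cv2.imwrite("pics/crop0.png",cv2.resize(a,None,fx=4.6,fy=4.6,interpolation=cv2.INTER_CUBIC))
E
cat > h.py <<'E'
import numpy as np,cv2
from scipy.spatial.transform import Rotation as R
def K(d):
    f=d["image"].shape[0]/2/np.tan(np.radians(d["fovy"]/2)); return np.array([[f,0,d["cx"]],[0,f,d["cy"]],[0,0,1]])
def pix2w(d,uv,z):
    n=cv2.undistortPointsIter(np.array([[uv]],float),K(d),np.array([d["k1"],0,0,0.]),None,None,(3,40,1e-9))[0,0] if 0 else None
    k=K(d); p=(np.array(uv)-k[:2,2])/k[0,0]; q=p.copy()
    for _ in range(30): q=p/(1+d["k1"]*(q@q))
    v=R.from_rotvec(d["attitude"]).apply([q[0],-q[1],-1]); c=d["xyz"]
    return c+v*(z-c[2])/v[2]
def w2pix(d,P):
    v=R.from_rotvec(d["attitude"]).inv().apply(np.atleast_2d(P)-d["xyz"]); q=np.c_[v[:,0],-v[:,1]]/-v[:,2:]
    q=q*(1+d["k1"]*(q**2).sum(1))[:,None]; k=K(d); return q*k[0,0]+k[:2,2]
E
```

```text
(no output)
```

View pics/crop0.png

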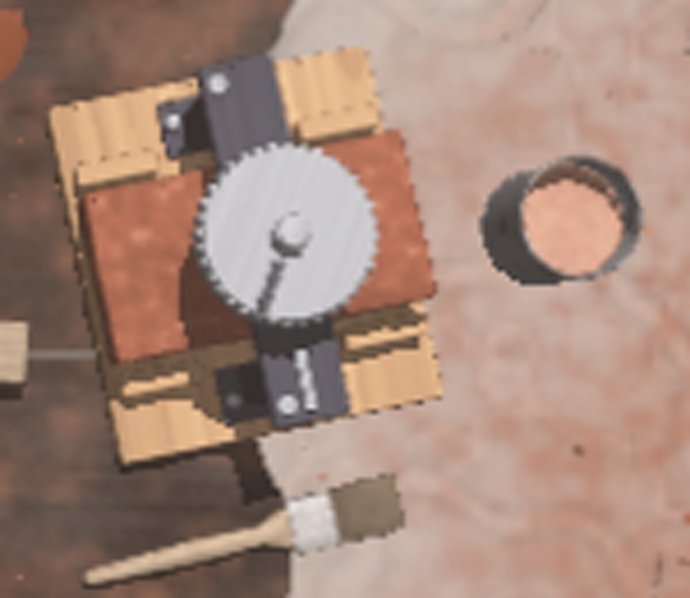

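The crop shows the ring's centre at (288,233), its ridge running from (280,265) to (264,312), and the index ridge from (299,350) to (312,408).

```bash
cat > m.py <<'E'
from station import ctrl
from h import *
d=ctrl.get_image("top")
g=lambda u,v,z: pix2w(d,((u+.5)/4.6-.5+275,(v+.5)/4.6-.5+145),z)
c=g(288,233,.155); r=g(264,312,.158); ri=g(280,265,.158); i1=g(299,350,.116); i2=g(312,408,.116)
print("c",c,"ridge",ri,r,"idx",i1,i2)
a=lambda p:np.arctan2(*(p-c)[1::-1])
print("ang idx",a(i1),a(i2),"ridge",a(ri),a(r), "idx axis",np.arctan2(*(i2-i1)[1::-1]))
for n,p in dict(ringL=g(197,233,.155),ringR=g(379,233,.155),ringT=g(288,143,.155),ringB=g(288,324,.155),tin=g(582,217,.08),tinR=g(640,225,.08),brushA=g(370,510,.01)).items(): print(n,p)
E
python3 m.py; nproc; python3 -c "
from station import ctrl
from scipy.spatial.transform import Rotation as R
print(R.from_rotvec(ctrl.get_obs()['tool_rot']).as_matrix().round(3))"
```

```text
c [ 0.55969807 -0.09786859  0.155     ] ridge [ 0.54258759 -0.09302524  0.158     ] [ 0.51790068 -0.08456137  0.158     ] idx [ 0.49906488 -0.11111569  0.116     ] [ 0.46758832 -0.11815033  0.116     ]
ang idx -2.926493247308434 -2.9248601898849667 ridge 2.8657456422835375 2.833364949650061 idx axis -2.9217177511360664
ringL [ 0.55917921 -0.04988769  0.155     ]
ringR [ 0.56022103 -0.14602922  0.155     ]
ringT [ 0.60739547 -0.09810185  0.155     ]
ringB [ 0.51185929 -0.09770032  0.155     ]
tin [ 0.57716516 -0.2815546   0.08      ]
tinR [ 0.57294837 -0.3152978   0.08      ]
brushA [ 0.40515843 -0.17481762  0.01      ]
4
[[ 0.941  0.337 -0.   ]
 [ 0.337 -0.941  0.002]
 [ 0.    -0.002 -1.   ]]
```

Ring centre is at about (0.560,-0.098). The ridge angle is 2.84 and the index is at 3.36, so the ring starts at about -0.52. I'll work out a fixed-orientation path round the rim and approach it.

```bash
cat > path.py <<'E'
import sys; from station import ctrl
from h import *
C=np.array([.5597,-.0979]); 
def T(): return R.from_rotvec([-3.09328,-.53707,0]).as_matrix()   # fixed tool orientation
def now():
    o=ctrl.get_obs(); e=(o["tool_pos"][:2]-C)@T()[:2,:2]*1e3; return o,e
if __name__=="__main__":
    o,e=now(); print("tool rel. ring centre, tool axes mm",e.round(1),"z",o["tool_pos"][2].round(4),"F tool axes",(T().T@o["contact_force"]).round(1),"t",o["t"])
E
python3 path.py
```

```text
tool rel. ring centre, tool axes mm [-493.9  343.7] z 0.2303 F tool axes [0.  0.3 1. ] t 0.15
```

```bash
python3 -m handwheel '[{"gripper":1,"offset":[40,-20,0],"rotation":[0,0,0]},{"gripper":1,"offset":[80,-43,0],"rotation":[0,0,0]},{"gripper":1,"offset":[120,-64,0],"rotation":[0,0,0]},{"gripper":1,"offset":[160,-85,0],"rotation":[0,0,0]},{"gripper":1,"offset":[200,-107,0],"rotation":[0,0,0]},{"gripper":1,"offset":[240,-128,0],"rotation":[0,0,0]},{"gripper":1,"offset":[280,-150,0],"rotation":[0,0,0]},{"gripper":1,"offset":[320,-170,0],"rotation":[0,0,0]}]' 30
python3 -m handwheel '[{"gripper":1,"offset":[40,-20,0],"rotation":[0,0,0]},{"gripper":1,"offset":[80,-43,0],"rotation":[0,0,0]},{"gripper":1,"offset":[120,-64,0],"rotation":[0,0,0]},{"gripper":1,"offset":[163,-89,0],"rotation":[0,0,0]},{"gripper":1,"offset":[163,-89,30],"rotation":[0,0,0]},{"gripper":1,"offset":[163,-89,60],"rotation":[0,0,0]},{"gripper":1,"offset":[163,-89,92],"rotation":[0,0,0]},{"gripper":1,"offset":[163,-89,92],"rotation":[0,0,0]}]'
python3 path.py
python3 - <<'E'
from station import ctrl
import cv2
d=ctrl.get_image("top");a=d["image"][120:300,230:470,::-1]
cv2.imwrite("pics/t1.png",cv2.resize(a,None,fx=3.2,fy=3.2,interpolation=cv2.INTER_CUBIC))
E
```

```text
t: 1.15
tool_pos: [0.4553, -0.3191, 0.231]
tool_rot: [-3.095, -0.537, 0.0]
contact_force: [0.1, -0.9, -0.7]
opening: 0.0001
grip_force: 0.0
t: 2.15
tool_pos: [0.5757, -0.1806, 0.1355]
tool_rot: [-3.091, -0.537, 0.01]
contact_force: [0.3, -1.0, -0.2]
opening: -0.0002
grip_force: 0.0
tool rel. ring centre, tool axes mm [-12.8  83.3] z 0.1355 F tool axes [-0.1  1.1  0.2] t 2.15
```

View pics/t1.png

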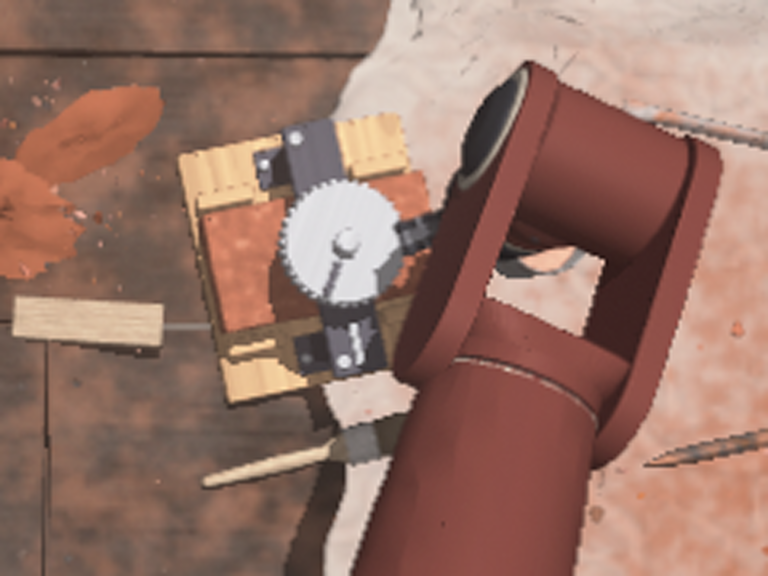

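The finger stands just to the right of the ring, at about (415,230), and is clear of everything. Next I'll move in to touch the rim.

```bash
python3 -m handwheel '[{"gripper":1,"offset":[0,-5,0],"rotation":[0,0,0]},{"gripper":1,"offset":[1,-10,0],"rotation":[0,0,0]},{"gripper":1,"offset":[2,-13,0],"rotation":[0,0,0]},{"gripper":1,"offset":[2,-16,0],"rotation":[0,0,0]},{"gripper":1,"offset":[2,-18,0],"rotation":[0,0,0]},{"gripper":1,"offset":[2,-19,0],"rotation":[0,0,0]},{"gripper":1,"offset":[2,-20,0],"rotation":[0,0,0]},{"gripper":1,"offset":[2,-20,0],"rotation":[0,0,0]}]'; python3 path.py
```

```text
t: 3.2
tool_pos: [0.5732, -0.1623, 0.1392]
tool_rot: [-3.095, -0.537, 0.0]
contact_force: [-0.8, 1.0, 0.4]
opening: -0.0
grip_force: 0.0
tool rel. ring centre, tool axes mm [-9.  65.1] z 0.1392 F tool axes [-0.4 -1.2 -0.4] t 3.2
```

```bash
python3 -m handwheel '[{"gripper":1,"offset":[0,-1,0],"rotation":[0,0,0]},{"gripper":1,"offset":[0,-1.5,0],"rotation":[0,0,0]},{"gripper":1,"offset":[0,-2,0],"rotation":[0,0,0]},{"gripper":1,"offset":[0,-2.5,0],"rotation":[0,0,0]},{"gripper":1,"offset":[0,-3,0],"rotation":[0,0,0]},{"gripper":1,"offset":[0,-3.5,0],"rotation":[0,0,0]},{"gripper":1,"offset":[0,-4,0],"rotation":[0,0,0]},{"gripper":1,"offset":[0,-4,0],"rotation":[0,0,0]}]'; python3 path.py
```

```text
t: 4.2
tool_pos: [0.572, -0.1588, 0.1394]
tool_rot: [3.095, 0.537, 0.0]
contact_force: [0.7, -2.4, -0.1]
opening: 0.0002
grip_force: 1.0
tool rel. ring centre, tool axes mm [-9.  61.5] z 0.1394 F tool axes [-0.2  2.5  0.1] t 4.2
```

Contact is at y≈61.5, with about 2.5 N for 0.5 mm of press. I'll tabulate the rim path for a press of 2 mm and the first stroke.

```bash
cat > gen.py <<'E'
# usage: gen.py startx starty s0 step ncalls [Rx Ry-press tweaks]: offsets from commanded point along rounded rectangle
import sys,json,numpy as np
Rr=float(sys.argv[6]) if len(sys.argv)>6 else 46.; hx,hy=11.,13.
cx,cy=(float(v) for v in sys.argv[7:9]) if len(sys.argv)>8 else (0,0)
L=[]
for k in range(4):
    A=[(hx,hy),(hx,-hy),(-hx,-hy),(-hx,hy)][k]; a=np.radians(np.arange(0,90.01,.5)+90*k)
    L.append(np.c_[A[0]+Rr*np.sin(a),A[1]+Rr*np.cos(a)])
P=np.vstack([L[3][-1:]]+L+[L[0][:0]])
s=np.r_[0,np.cumsum(np.hypot(*np.diff(P,axis=0).T))]; tot=s[-1]
f=lambda q:np.array([np.interp(q%tot,s,P[:,i]) for i in(0,1)])+(cx,cy)
x,y,s0,st=map(float,sys.argv[1:5]); b=np.array([x,y]); print("perimeter",round(tot))
for c in range(int(sys.argv[5])):
    o=[f(s0+st*(8*c+i+1))-b for i in range(8)]
    o=[[round(v*2)/2 for v in q] for q in o]; b=b+o[-1]
    print("s_end",s0+st*8*(c+1),"cmd end",b,o)
E
python3 gen.py -9 61 0 12 1
```

```text
perimeter 385
s_end 96.0 cmd end [57.  11.5] [[10.0, -2.0], [22.0, -2.0], [34.0, -4.0], [44.5, -9.0], [54.0, -17.0], [60.5, -26.5], [65.0, -38.0], [66.0, -49.5]]
```

```bash
python3 -m handwheel '[{"gripper":1,"offset":[10,-2,0],"rotation":[0,0,0]},{"gripper":1,"offset":[22,-2,0],"rotation":[0,0,0]},{"gripper":1,"offset":[34,-4,0],"rotation":[0,0,0]},{"gripper":1,"offset":[44.5,-9,0],"rotation":[0,0,0]},{"gripper":1,"offset":[54,-17,0],"rotation":[0,0,0]},{"gripper":1,"offset":[60.5,-26.5,0],"rotation":[0,0,0]},{"gripper":1,"offset":[65,-38,0],"rotation":[0,0,0]},{"gripper":1,"offset":[66,-49.5,0],"rotation":[0,0,0]}]'; python3 path.py
python3 - <<'E'
from station import ctrl
import cv2
d=ctrl.get_image("top");a=d["image"][120:300,230:470,::-1]
cv2.imwrite("pics/t2.png",cv2.resize(a,None,fx=3.2,fy=3.2,interpolation=cv2.INTER_CUBIC))
E
```

```text
t: 5.2
tool_pos: [0.6183, -0.0889, 0.1398]
tool_rot: [3.094, 0.538, 0.005]
contact_force: [9.1, -3.2, -1.7]
opening: 0.0001
grip_force: 4.9
tool rel. ring centre, tool axes mm [58.2 11.3] z 0.1398 F tool axes [7.5 6.1 1.7] t 5.2
```

View pics/t2.png

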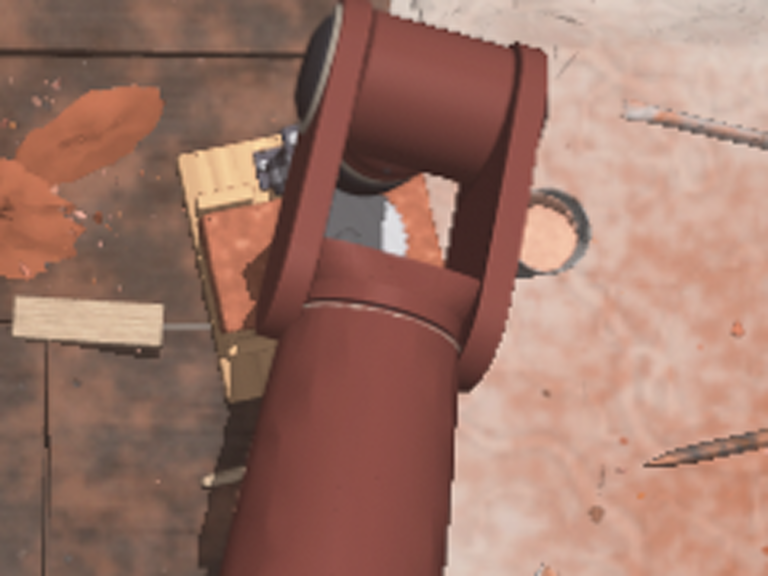

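The arm hides the ring here, but the contact is good, with 7.5 N inward and 6 N tangential. I'll go on round the rest of the first loop.

```bash
python3 gen.py 57 11.5 96 12 3
```

```text
perimeter 385
s_end 192.0 cmd end [ 11.5 -59. ] [[0.0, -12.0], [0.0, -24.0], [-1.5, -36.0], [-6.0, -47.0], [-13.0, -57.0], [-22.5, -64.0], [-33.5, -69.0], [-45.5, -70.5]]
s_end 288.0 cmd end [-57. -12.] [[-12.0, 0.0], [-24.0, 0.0], [-36.0, 2.0], [-46.5, 7.0], [-56.0, 14.5], [-63.0, 24.0], [-67.0, 35.5], [-68.5, 47.0]]
s_end 384.0 cmd end [-12.  59.] [[0.0, 12.0], [0.0, 24.0], [1.5, 36.0], [5.5, 47.5], [13.0, 57.0], [22.0, 64.5], [33.0, 69.0], [45.0, 71.0]]
```

```bash
python3 -m handwheel '[{"gripper":1,"offset":[0,-12,0],"rotation":[0,0,0]},{"gripper":1,"offset":[0,-24,0],"rotation":[0,0,0]},{"gripper":1,"offset":[-1.5,-36,0],"rotation":[0,0,0]},{"gripper":1,"offset":[-6,-47,0],"rotation":[0,0,0]},{"gripper":1,"offset":[-13,-57,0],"rotation":[0,0,0]},{"gripper":1,"offset":[-22.5,-64,0],"rotation":[0,0,0]},{"gripper":1,"offset":[-33.5,-69,0],"rotation":[0,0,0]},{"gripper":1,"offset":[-45.5,-70.5,0],"rotation":[0,0,0]}]'; python3 path.py
python3 -c "
from station import ctrl
import cv2
a=ctrl.get_image('side')['image'][100:230,190:330,::-1];b=ctrl.get_image('wrist')['image'][:,:,::-1]
a=cv2.resize(a,(413,384),interpolation=cv2.INTER_CUBIC)
cv2.imwrite('pics/sw.png',cv2.resize(cv2.hconcat([a,b]),(800,332)))"
```

```text
t: 6.25
tool_pos: [0.5503, -0.038, 0.1396]
tool_rot: [-3.094, -0.537, -0.003]
contact_force: [3.0, 5.0, 0.3]
opening: -0.0003
grip_force: 3.4
tool rel. ring centre, tool axes mm [ 11.4 -59.6] z 0.1396 F tool axes [ 4.5 -3.7 -0.3] t 6.25
```

View pics/sw.png

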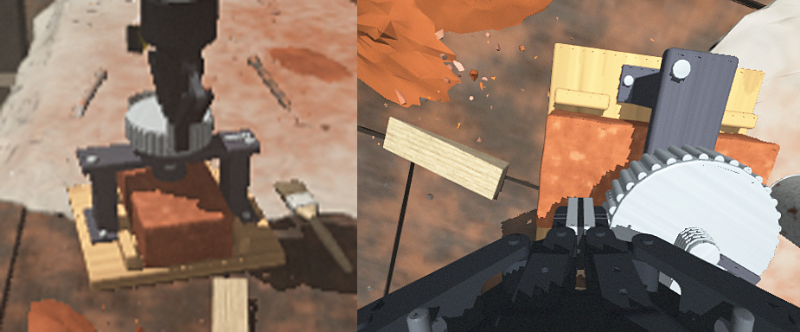

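The wrist camera shows the spindle at about (700,240) and the ridge near (745,272). I'll measure its angle.

```bash
cat > w.py <<'E'
# print ring top polar-unwrapped darkness from wrist image; save rectified top view of the ring
from station import ctrl
from h import *
import sys
C=np.array([.5597,-.0979]); d=ctrl.get_image(sys.argv[1] if len(sys.argv)>1 else "wrist")
g=np.mgrid[-60:60.1:.3,-60:60.1:.3]/1e3   # row: x from far (+) to near, col: y from + to -
X=C[0]-g[0]; Y=C[1]-g[1]
uv=w2pix(d,np.c_[X.ravel(),Y.ravel(),np.full(X.size,.157)]).astype(np.float32).reshape(*X.shape,2)
im=cv2.remap(d["image"],uv[...,0],uv[...,1],cv2.INTER_LINEAR)
cv2.imwrite("pics/"+sys.argv[2]+".png",im[:,:,::-1]) if len(sys.argv)>2 else 0
th=np.radians(np.arange(0,360,2)); r=np.arange(26,41)/1e3
P=np.c_[(C[0]+np.outer(np.cos(th),r)).ravel(),(C[1]+np.outer(np.sin(th),r)).ravel(),np.full(th.size*r.size,.157)]
q=w2pix(d,P).astype(np.float32).reshape(th.size,r.size,2)
m=np.median(cv2.remap(d["image"],q[...,0],q[...,1],cv2.INTER_LINEAR,borderValue=(255,255,255)).mean(2),1)
print("dark deg:",[(int(t),int(v)) for t,v in zip(np.degrees(th),m) if v<125], "index at 192.4")
E
python3 w.py wrist w1
```

```text
dark deg: [(96, 116), (98, 115), (100, 115), (102, 114), (104, 100), (106, 51), (108, 42), (110, 44), (112, 43), (114, 43), (116, 44), (118, 41), (119, 44), (122, 46), (124, 46), (126, 45), (128, 44), (130, 45), (132, 49), (134, 52), (136, 53), (138, 44), (140, 48), (142, 64), (144, 68), (146, 64), (148, 67), (150, 67), (152, 69), (154, 67), (156, 68), (158, 64), (160, 62), (162, 54), (164, 52), (166, 64), (168, 58), (170, 32), (172, 29), (174, 30), (176, 30), (178, 31), (180, 29), (182, 31), (184, 31), (186, 32), (188, 32), (190, 31), (192, 34), (194, 39), (196, 49), (198, 49), (200, 50), (202, 50), (204, 50), (206, 49), (208, 51), (210, 50), (212, 50), (214, 49), (216, 49), (218, 50), (220, 49), (222, 49), (224, 48), (226, 48), (228, 45), (230, 44), (232, 45), (234, 43), (236, 43), (238, 43), (239, 41), (242, 42), (244, 43), (246, 43), (248, 42), (250, 43), (252, 43), (254, 106), (256, 122), (258, 118), (260, 118), (262, 120)] index at 192.4
```

View pics/w1.png

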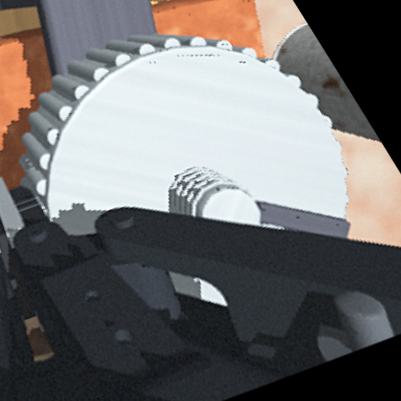

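In the rectified view the ridge points to about 259°, so the ring is at about +1.16 rad. It has turned 1.7 rad of the 3.9 it would without slip. I'll press about 2 mm harder.

```bash
python3 gen.py 11.5 -59 186 12 2 44
```

```text
perimeter 372
s_end 282.0 cmd end [-55.   -8.5] [[-12.5, 2.0], [-24.5, 2.0], [-36.0, 4.0], [-47.0, 9.5], [-56.0, 17.0], [-62.5, 27.5], [-66.0, 38.5], [-66.5, 50.5]]
s_end 378.0 cmd end [-5.5 57. ] [[0.0, 12.0], [0.0, 24.0], [2.5, 36.0], [8.0, 46.5], [16.0, 55.5], [26.0, 61.5], [37.5, 65.0], [49.5, 65.5]]
```

```bash
python3 -m handwheel '[{"gripper":1,"offset":[-12.5,2,0],"rotation":[0,0,0]},{"gripper":1,"offset":[-24.5,2,0],"rotation":[0,0,0]},{"gripper":1,"offset":[-36,4,0],"rotation":[0,0,0]},{"gripper":1,"offset":[-47,9.5,0],"rotation":[0,0,0]},{"gripper":1,"offset":[-56,17,0],"rotation":[0,0,0]},{"gripper":1,"offset":[-62.5,27.5,0],"rotation":[0,0,0]},{"gripper":1,"offset":[-66,38.5,0],"rotation":[0,0,0]},{"gripper":1,"offset":[-66.5,50.5,0],"rotation":[0,0,0]}]'; python3 path.py
python3 -m handwheel '[{"gripper":1,"offset":[0,12,0],"rotation":[0,0,0]},{"gripper":1,"offset":[0,24,0],"rotation":[0,0,0]},{"gripper":1,"offset":[2.5,36,0],"rotation":[0,0,0]},{"gripper":1,"offset":[8,46.5,0],"rotation":[0,0,0]},{"gripper":1,"offset":[16,55.5,0],"rotation":[0,0,0]},{"gripper":1,"offset":[26,61.5,0],"rotation":[0,0,0]},{"gripper":1,"offset":[37.5,65,0],"rotation":[0,0,0]},{"gripper":1,"offset":[49.5,65.5,0],"rotation":[0,0,0]}]'; python3 path.py; python3 w.py top w2
```

```text
t: 7.4
tool_pos: [0.5022, -0.1096, 0.1388]
tool_rot: [-3.093, -0.537, 0.014]
contact_force: [-15.4, 0.6, 8.5]
opening: -0.0002
grip_force: 7.8
tool rel. ring centre, tool axes mm [-58.1  -8.4] z 0.1388 F tool axes [-14.3  -5.8  -8.5] t 7.4
t: 8.4
tool_pos: [0.5754, -0.1573, 0.1397]
tool_rot: [3.087, 0.535, 0.001]
contact_force: [1.2, -11.8, -1.9]
opening: -0.0001
grip_force: 5.3
tool rel. ring centre, tool axes mm [-5.2 61.2] z 0.1397 F tool axes [-2.8 11.5  1.9] t 8.4
dark deg: [(102, 119), (104, 114), (182, 123), (184, 116), (186, 115), (188, 115), (190, 115), (192, 114), (194, 114), (196, 114), (198, 114), (200, 114), (202, 114), (204, 114), (206, 114), (208, 114), (210, 114), (212, 114), (214, 114), (216, 114), (218, 113), (220, 113), (222, 113), (224, 113), (226, 113), (228, 113), (230, 113), (232, 113), (234, 112), (236, 111), (238, 109), (239, 108), (242, 106), (244, 99), (246, 97), (248, 96), (250, 79), (252, 67), (254, 68), (256, 69), (258, 62), (260, 58), (262, 57), (264, 54), (266, 57), (268, 62), (270, 65), (272, 72), (274, 85), (276, 94), (278, 97), (280, 100), (282, 99), (284, 98), (286, 96), (288, 92), (290, 83), (292, 76), (294, 73), (296, 75), (298, 93), (300, 115)] index at 192.4
```

View pics/w2.png

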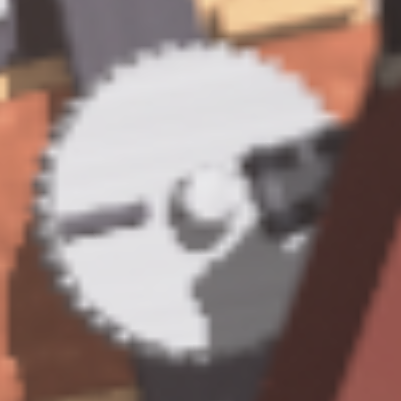

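The ridge now points left at about 103°, so the ring is at about 4.72 rad with little slip. It needs 7.84 rad more. One full loop gives at most 7.7, so I'll run one and look again.

```bash
python3 gen.py -5.5 57 6 11.6 4 44
```

```text
perimeter 372
s_end 98.8 cmd end [55.   5.5] [[12.0, 0.0], [23.5, -0.5], [34.5, -4.0], [44.5, -10.0], [52.5, -18.5], [58.0, -29.0], [60.5, -40.0], [60.5, -51.5]]
s_end 191.6 cmd end [  5.5 -57. ] [[0.0, -12.0], [-0.5, -23.5], [-3.0, -34.5], [-8.5, -44.5], [-16.5, -53.0], [-26.5, -59.0], [-38.0, -62.0], [-49.5, -62.5]]
s_end 284.4 cmd end [-55.  -6.] [[-11.5, 0.0], [-23.0, 0.5], [-34.0, 3.5], [-44.0, 9.5], [-52.0, 18.0], [-57.5, 28.0], [-60.5, 39.5], [-60.5, 51.0]]
s_end 377.2 cmd end [-6.5 57. ] [[0.0, 11.5], [0.0, 23.0], [3.0, 34.5], [8.5, 44.5], [16.0, 53.0], [26.0, 59.0], [37.0, 62.5], [48.5, 63.0]]
```

```bash
python3 -m handwheel '[{"gripper":1,"offset":[12,0,0],"rotation":[0,0,0]},{"gripper":1,"offset":[23.5,-0.5,0],"rotation":[0,0,0]},{"gripper":1,"offset":[34.5,-4,0],"rotation":[0,0,0]},{"gripper":1,"offset":[44.5,-10,0],"rotation":[0,0,0]},{"gripper":1,"offset":[52.5,-18.5,0],"rotation":[0,0,0]},{"gripper":1,"offset":[58,-29,0],"rotation":[0,0,0]},{"gripper":1,"offset":[60.5,-40,0],"rotation":[0,0,0]},{"gripper":1,"offset":[60.5,-51.5,0],"rotation":[0,0,0]}]' |grep force; python3 path.py
python3 -m handwheel '[{"gripper":1,"offset":[0,-12,0],"rotation":[0,0,0]},{"gripper":1,"offset":[-0.5,-23.5,0],"rotation":[0,0,0]},{"gripper":1,"offset":[-3,-34.5,0],"rotation":[0,0,0]},{"gripper":1,"offset":[-8.5,-44.5,0],"rotation":[0,0,0]},{"gripper":1,"offset":[-16.5,-53,0],"rotation":[0,0,0]},{"gripper":1,"offset":[-26.5,-59,0],"rotation":[0,0,0]},{"gripper":1,"offset":[-38,-62,0],"rotation":[0,0,0]},{"gripper":1,"offset":[-49.5,-62.5,0],"rotation":[0,0,0]}]' |grep force; python3 path.py; python3 w.py wrist w3
python3 -m handwheel '[{"gripper":1,"offset":[-11.5,0,0],"rotation":[0,0,0]},{"gripper":1,"offset":[-23,0.5,0],"rotation":[0,0,0]},{"gripper":1,"offset":[-34,3.5,0],"rotation":[0,0,0]},{"gripper":1,"offset":[-44,9.5,0],"rotation":[0,0,0]},{"gripper":1,"offset":[-52,18,0],"rotation":[0,0,0]},{"gripper":1,"offset":[-57.5,28,0],"rotation":[0,0,0]},{"gripper":1,"offset":[-60.5,39.5,0],"rotation":[0,0,0]},{"gripper":1,"offset":[-60.5,51,0],"rotation":[0,0,0]}]' |grep force; python3 path.py
python3 -m handwheel '[{"gripper":1,"offset":[0,11.5,0],"rotation":[0,0,0]},{"gripper":1,"offset":[0,23,0],"rotation":[0,0,0]},{"gripper":1,"offset":[3,34.5,0],"rotation":[0,0,0]},{"gripper":1,"offset":[8.5,44.5,0],"rotation":[0,0,0]},{"gripper":1,"offset":[16,53,0],"rotation":[0,0,0]},{"gripper":1,"offset":[26,59,0],"rotation":[0,0,0]},{"gripper":1,"offset":[37,62.5,0],"rotation":[0,0,0]},{"gripper":1,"offset":[48.5,63,0],"rotation":[0,0,0]}]' |grep force; python3 path.py; python3 w.py top w4 >/dev/null
python3 -c "
import cv2
cv2.imwrite('pics/w34.png',cv2.hconcat([cv2.imread('pics/w3.png')[:,:400],cv2.imread('pics/w4.png')[:,:400]]))"
```

```text
contact_force: [15.4, 0.5, -7.1]
grip_force: 7.3
tool rel. ring centre, tool axes mm [59.   5.5] z 0.1402 F tool axes [14.7  4.7  7.1] t 9.45
contact_force: [0.1, 12.8, 3.4]
grip_force: 5.9
tool rel. ring centre, tool axes mm [  5.1 -60. ] z 0.1391 F tool axes [  4.4 -12.   -3.4] t 10.45
dark deg: [(106, 120), (108, 115), (110, 113), (112, 106), (114, 46), (116, 43), (118, 43), (119, 42), (122, 42), (124, 43), (126, 42), (128, 45), (130, 47), (132, 48), (134, 49), (136, 50), (138, 49), (140, 49), (142, 51), (144, 52), (146, 61), (148, 60), (150, 65), (152, 67), (154, 67), (156, 67), (158, 68), (160, 68), (162, 67), (164, 65), (166, 66), (168, 67), (170, 66), (172, 62), (174, 46), (176, 47), (178, 49), (180, 53), (182, 54), (184, 51), (186, 51), (188, 50), (190, 50), (192, 51), (194, 50), (196, 50), (198, 50), (200, 50), (202, 49), (204, 50), (206, 49), (208, 50), (210, 49), (212, 48), (214, 49), (216, 46), (218, 44), (220, 45), (222, 44), (224, 42), (226, 42), (228, 43), (230, 42), (232, 42), (234, 44), (236, 43), (238, 41), (239, 41), (242, 43), (244, 43), (290, 120), (292, 119), (294, 120), (296, 119), (298, 107)] index at 192.4
contact_force: [-16.6, -0.1, 7.4]
grip_force: 7.9
tool rel. ring centre, tool axes mm [-58.5  -5.9] z 0.1387 F tool axes [-15.7  -5.5  -7.4] t 11.5
contact_force: [-0.4, -12.2, -2.9]
grip_force: 5.7
tool rel. ring centre, tool axes mm [-6.3 61. ] z 0.1395 F tool axes [-4.5 11.4  2.9] t 12.5
```

View pics/w34.png

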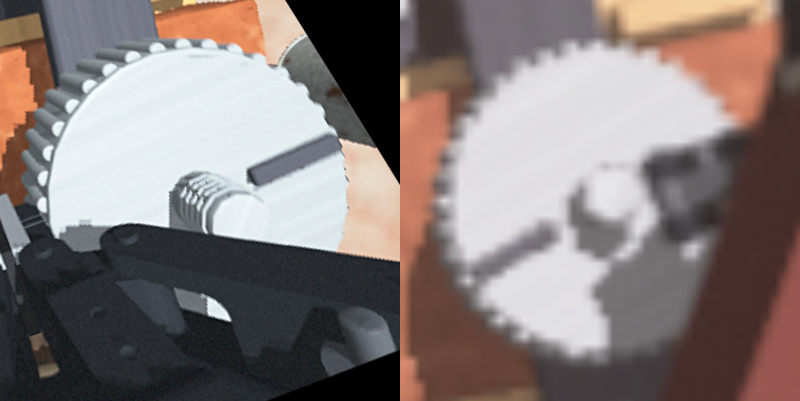

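The wrist view (left) puts the ridge at about 293°. The top view (right) then puts it at about 119°, so the ring is at about 11.29 rad. It needs about 73° more, which is about 72 mm of travel at 1°/mm.

```bash
python3 gen.py -6.5 57 5 9 1 44
```

```text
perimeter 372
s_end 77.0 cmd end [53. 27.] [[9.5, 0.0], [18.5, 0.0], [27.5, -1.0], [36.0, -4.0], [43.5, -8.5], [50.5, -14.5], [55.5, -22.0], [59.5, -30.0]]
```

```bash
python3 -m handwheel '[{"gripper":1,"offset":[9.5,0,0],"rotation":[0,0,0]},{"gripper":1,"offset":[18.5,0,0],"rotation":[0,0,0]},{"gripper":1,"offset":[27.5,-1,0],"rotation":[0,0,0]},{"gripper":1,"offset":[36,-4,0],"rotation":[0,0,0]},{"gripper":1,"offset":[43.5,-8.5,0],"rotation":[0,0,0]},{"gripper":1,"offset":[50.5,-14.5,0],"rotation":[0,0,0]},{"gripper":1,"offset":[55.5,-22,0],"rotation":[0,0,0]},{"gripper":1,"offset":[59.5,-30,0],"rotation":[0,0,0]}]' |grep force; python3 path.py
python3 -m handwheel '[{"gripper":1,"offset":[12,5,0],"rotation":[0,0,0]},{"gripper":1,"offset":[25,10,0],"rotation":[0,0,0]},{"gripper":1,"offset":[25,10,-40],"rotation":[0,0,0]},{"gripper":1,"offset":[25,10,-80],"rotation":[0,0,0]},{"gripper":1,"offset":[25,50,-100],"rotation":[0,0,0]},{"gripper":1,"offset":[15,100,-100],"rotation":[0,0,0]},{"gripper":1,"offset":[0,150,-100],"rotation":[0,0,0]},{"gripper":1,"offset":[-20,200,-100],"rotation":[0,0,0]}]' | grep -E "t:|force"; python3 w.py top w5; python3 -c "
from station import ctrl
import cv2
a=ctrl.get_image('top')['image'][120:300,230:470,::-1];b=cv2.imread('pics/w5.png')
cv2.imwrite('pics/f.png',cv2.hconcat([b[:,:399],cv2.copyMakeBorder(cv2.resize(a,(400,300)),0,101,0,0,0)]))"
```

```text
contact_force: [4.3, -3.9, -0.2]
grip_force: 2.6
tool rel. ring centre, tool axes mm [54.4 27.1] z 0.1397 F tool axes [2.7 5.1 0.1] t 13.55
t: 14.55
tool_rot: [-3.094, -0.538, -0.0]
contact_force: [0.2, -0.3, 0.3]
grip_force: 0.0
dark deg: [(204, 113), (206, 107), (208, 109), (210, 120)] index at 192.4
```

View pics/f.png

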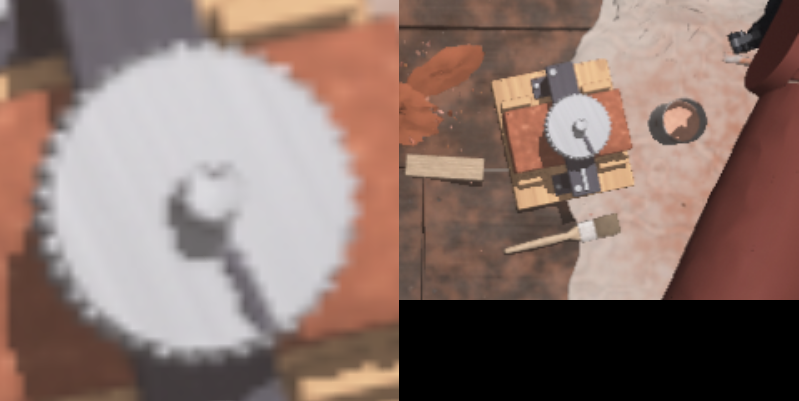

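The ridge sits at about 207.5° against the index at 192.4°. That is 15° too far (q≈12.83), inside the 17° limit but too close to its edge. I'll come back in on the right side and roll the ring back about 14 mm.

```bash
python3 -m handwheel '[{"gripper":1,"offset":[-12,-50,0],"rotation":[0,0,0]},{"gripper":1,"offset":[-25,-95,0],"rotation":[0,0,0]},{"gripper":1,"offset":[-25,-142,0],"rotation":[0,0,0]},{"gripper":1,"offset":[-25,-142,0],"rotation":[0,0,0]},{"gripper":1,"offset":[-25,-142,50],"rotation":[0,0,0]},{"gripper":1,"offset":[-25,-142,100],"rotation":[0,0,0]},{"gripper":1,"offset":[-25,-155,100],"rotation":[0,0,0]},{"gripper":1,"offset":[-25,-162,100],"rotation":[0,0,0]}]' |grep force; python3 path.py
python3 -m handwheel '[{"gripper":1,"offset":[0,-5,0],"rotation":[0,0,0]},{"gripper":1,"offset":[0,-8,0],"rotation":[0,0,0]},{"gripper":1,"offset":[-4,-8,0],"rotation":[0,0,0]},{"gripper":1,"offset":[-8,-8,0],"rotation":[0,0,0]},{"gripper":1,"offset":[-11,-8,0],"rotation":[0,0,0]},{"gripper":1,"offset":[-14,-8,0],"rotation":[0,0,0]},{"gripper":1,"offset":[-14,-8,0],"rotation":[0,0,0]},{"gripper":1,"offset":[-14,0,0],"rotation":[0,0,0]}]' |grep force; python3 path.py
python3 -m handwheel '[{"gripper":1,"offset":[0,15,0],"rotation":[0,0,0]},{"gripper":1,"offset":[0,20,0],"rotation":[0,0,0]},{"gripper":1,"offset":[0,20,-50],"rotation":[0,0,0]},{"gripper":1,"offset":[0,20,-90],"rotation":[0,0,0]},{"gripper":1,"offset":[0,70,-100],"rotation":[0,0,0]},{"gripper":1,"offset":[0,120,-100],"rotation":[0,0,0]},{"gripper":1,"offset":[0,160,-100],"rotation":[0,0,0]},{"gripper":1,"offset":[0,160,-100],"rotation":[0,0,0]}]' |grep -E "t:|force"; python3 w.py top w6
```

```text
contact_force: [-0.5, -0.1, 0.1]
grip_force: 0.0
tool rel. ring centre, tool axes mm [ 9.1 65.2] z 0.1409 F tool axes [-0.5 -0.1 -0.1] t 15.65
contact_force: [-0.0, -0.5, -0.3]
grip_force: 0.0
tool rel. ring centre, tool axes mm [-5.1 66. ] z 0.1416 F tool axes [-0.2  0.5  0.3] t 16.65
t: 17.65
tool_rot: [-3.095, -0.533, 0.002]
contact_force: [0.6, 0.2, 0.2]
grip_force: 0.0
dark deg: [(188, 103), (190, 102), (192, 111)] index at 192.4
```

View pics/w6.png

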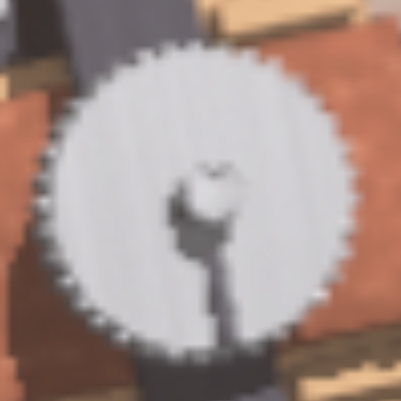

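The ridge now points to about 190°, within about 3° of the index, and the arm is clear. I'll hand the job in.

```bash
python3 -c "
from station import ctrl
print(ctrl.finish_job())"
```

```text
the job is handed in; nothing more can be done
None
```

I rolled the ring anticlockwise to the index and two full turns on, then handed the job in with the ridges in line to within about 3° by the top camera. It overshot by about 15°, so I rolled it back that much. The arm is clear, nothing was seen to move, and no verdict came back.

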